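# Refit a coffee grinder's upper burr carrier

### The job

The upper burr carrier of the small grinder has just been put back after cleaning and only caught in its thread. Screw it down clockwise by its square neck the way you work a tap, half a turn on and then a quarter back to free the thread, over and over, until you feel the burrs just touch, without jamming them; then back it off one last quarter turn and swing the lock lever clockwise to its stop so that the setting holds. Leave the things round it where they stand.

Things in the scene. Friction and masses are not known exactly. Their poses are not given: they have to be found in the camera images.
- grinder: the small grinder, fixed: grey base plate 180 x 124 mm, round aluminium tower, dark collar 110 mm across with its top 132 mm above the worktop, chute at the front. Origin: on the tower's vertical axis at the worktop; the chute is at its -x. Inside it the upper burr meets the lower one somewhere between thread angles 5.1 and 6.2; the place must be felt. Above 15 N between them they are jammed.
- burr_thread (a joint): turn of the burr carrier in its thread, rad: positive is clockwise from above, screwing down, 8 mm a turn; 0 where the thread has caught; starts at 0 to 0.25. Steady drag of about 0.1 N m; stays where left. Once the burrs meet, the torque grows steeply, by about 0.1 N m for each 5 to 8 N between them, 15 N within some 0.1 rad.
- burr_carrier: knurled aluminium disc 92 mm across, 12 mm thick, with a square steel neck in its middle: 38 mm across the flats, 50 mm over the rounded corners, 32 mm high, dark feed hole in its top. Origin: on the tower's axis at the disc's underside, some 9 mm above the collar at the start; z up, x and y square to the neck's faces, black index line along +x. Turns with burr_thread.
- lower_burr: the fixed lower burr inside the tower, out of sight, that the upper burr meets. Origin: on the axis in its top face, 100.4 mm above the worktop, give or take 0.5 mm from day to day. When the burrs just touch, the carrier's origin stands about 33.9 mm above it.
- neck_top (a point): centre of the neck's top face, 44 mm above the carrier's origin, about 185 mm above the worktop at the start
- lock_lever (a joint): turn of the lock lever about the tower's axis, rad: 0 open, positive is clockwise from above, 1.05 is its stop (locked). Starts at 0 to 0.2, stays where put, takes 2 to 4 N at its end. Locked, it grips the carrier.
- lever_grip (a point): top centre of the upright black grip (14 mm thick, 38 mm high) at the lever's end: 105 mm from the tower's axis, 148 mm above the worktop. The lever is a level steel rod 9 mm thick at 116 mm height from the collar to this grip, free space below. Open, it points to the front right of the chute seen from the robot; locking swings it over the chute to the front left.
- hopper: bystander: the grinder's clear hopper with a black lid, 125 mm across, 143 mm high, standing on the worktop; origin at its underside
- dose_cup: bystander: white cup 52 mm high that stands on the grinder's base under the chute; origin at its underside
- tamper: bystander: tamper, steel foot 58 mm, wooden handle, 99 mm high; origin at its underside
- small_jug: bystander: steel milk jug 88 mm high; origin at its underside
- portafilter: bystander: portafilter with a black handle, lying flat, 210 mm long; origin at its underside
- coffee_scoop: bystander: small steel scoop 145 mm long, lying; origin at its underside

How it is judged:
By the outcome, as a careful person would: the job done as asked, in the order asked, and still so for the second after the job is handed in, with the robot touching nothing.
It also fails if it takes over 72 s, if anything falls off the work surface, if the arm or the gripper's body presses on something with over 40 N, if the wrist force passes 120 N, or if a joint passes its speed limit or range.

### The arm

A 7-joint arm with a two-finger parallel gripper is mounted at the origin on a cart in front of the work surface, level with it; the furniture and walls round the work are solid. World frame = base frame: x ahead of the robot, y to its left, z up, the work surface at z = 0. Lengths are in m, angles in rad, forces in N, time in s.
With the tool pointing down it reaches from about 0.4 to 0.85 m from the base axis. Payload 10.4 kg.
Tool frame: the origin (TCP) lies at the very end of the fingers, on their centre line; the grasp point (between the pads) lies 19 mm behind it; x points along the fingers, y is the direction in which the jaws open and shut, and the axes are right-handed (so a half turn about x gives the same grasp; the last joint's range is limited). The gripper opens to 85 mm and grips with 20 to 120 N. Pads are 22 mm wide; open, the fingers measure 114 mm over their backs; the gripper's body (76 mm by 85 mm) begins 54 mm behind the grasp point. The pads swing forward as they close: fully open they stand 13 mm farther back than shut.
Start: joints at [-1.126, 0.332, -0.065, 1.46, 0.022, 1.35, -0.088], TCP at [0.282, 0.558, 0.231] pointing down, gripper open.
Joint ranges: [-2.6, 2.6], [-0.5, 2.12], [-1.47, 1.34], [0.16, 2.42], [-1.27, 4.41], [0.06, 2.06], [-2.6, 2.6]. Speed limits (rad/s): [2.22, 2.22, 2.79, 2.79, 3.14, 3.14, 3.14].

### API

Orientations are given as a unit quaternion [x, y, z, w].
In Python, from workcell import monitor, camera, ticket, regions_of gives the robot as it stands.
- The arm moves only by the tool step_arm, never from a script. Its argument "increments" is a list of rows, each a list of 5 numbers: the finger opening in m, from 0 to 0.0854, then the shift along the world's x, y, z in m, then the turn about the world's z in rad. A call has 1 to 12 rows; each row shifts and turns the commanded pose from where the row before left it; what a row does not reach is not made up. A row lasts 1/12 s, in which the tool goes at most 41.7 mm and 7.16 degrees, less where a joint would pass 70% of its speed; a pose out of reach is approached as far as the arm can. A call with a gripper value outside its range is refused whole. The fingers move at their own pace and stop on an object; "force" is the grip in N (left out, the last holds). Time passes only in rows, so rows that do not move let the fingers close. It gives the time, the measured TCP pose, the force and the opening at its end, in the units of the state.
- monitor.get_obs(): the state, without advancing time (a new reading comes with each control period).
- camera(name): name is "side" or "top"; returns a dict with "color" (420x560x3 uint8, red, green, blue), "range_z" (420x560 float32, m along the optical axis (not along the pixel's ray), 0 where there is no reading), "fx", "fy", "cx", "cy" (pixels), "cam_to_world" (4x4, takes a point from camera to world coordinates). Camera axes: x right, y up, looking along -z (the intrinsics and any distortion apply to the point x, -y, -z); pixel columns grow to the right and rows downward; lengths in m; the calibration is good to about 2 mm. A picture is of the moment at which its call begins.
- ticket.hand_in(): hands the job in, once; it reports no verdict.
Trained networks look in a picture, given as the dict that the camera call returned (one of the last four; its "shot" number tells which), for a name from the list of things; names that differ only in an ending like _2 or _b are one class to them, and where a whole thing is asked for, a point or a joint stands for the part that bears it (a point fixed in the world has none). Each returns a list of dicts, best first, with "p" (0 to 1); they miss things now and then, are a little off and sometimes report something else, mostly with a low value. They report only what shows in the picture. A call takes as long as a camera call.
- regions_of(picture, query): "region" (420x560 bool, what is visible of it) and "centre" ([row, column] in pixels, amid what is visible of it).
The state is a dict: "clock": time; "joint_pos": joint angles; "joint_velocities": joint speeds; "tau": joint torques, N m; "position": TCP position; "ee_rot": TCP orientation; "ft_force": force on the tool from outside, world axes, zero at the start; "torque": the same for the moment, N m; "grip_width": opening from 0.0 (shut) to 1.0 (fully open).
Only numpy, scipy, OpenCV 4.12 (cv2) and the standard library are available. Lean on these libraries where they do the work, as an engineer would, in place of code of your own. Each camera call takes 0.05 s, during which the arm holds its last target. There are 200 camera calls.

## Working session

There is one attempt and no reset: what is moved stays moved. The work goes in short steps, Python scripts to look and compute and a tool call to move; the robot and the scene stay as the last step left them, time stands still between calls to the robot, and variables do not carry over. Pictures are saved under pics/ and viewed, about 8 in all and at most 12, crops included, and the job is handed in when it is done.

Besides the shell and the picture viewer there is one more tool, called by a JSON object that holds its "method" and its "body". step_arm: Moves the arm, as the interface text tells. Its arguments: {"type":"object","properties":{"increments":{"type":"array"},"force":{"type":"number"}},"required":["increments"]}

```bash
mkdir -p pics; cat > h.py <<'E'
import numpy as np, cv2
from workcell import monitor, camera, ticket, regions_of
def pts(c,mask):
    r,k=np.nonzero(mask&(c["range_z"]>0)); z=c["range_z"][r,k]
    P=np.c_[(k-c["cx"])/c["fx"]*z,-(r-c["cy"])/c["fy"]*z,-z,np.ones(len(z))]
    return (P@np.array(c["cam_to_world"]).T)[:,:3]
def save(c,n): cv2.imwrite("pics/"+n,c["color"][:,:,::-1])
E
python3 - <<'E'
from h import *
np.set_printoptions(precision=4,suppress=True)
o=monitor.get_obs(); print(o)
cs={n:camera(n) for n in("side","top")}
cv2.imwrite("pics/a.png",np.vstack([cv2.resize(cs[n]["color"],(400,300)) for n in cs])[:,:,::-1])
for n,c in cs.items():
    print(n,[k for k in c if k not in("color","range_z")],c["cam_to_world"])
    for q in["grinder","burr_carrier","lock_lever","hopper","dose_cup","tamper","small_jug","portafilter","coffee_scoop"]:
        R=regions_of(c,q)
        for d in R[:1]:
            P=pts(c,d["region"]); print(q,round(d["p"],2),d["centre"],len(P),P.min(0) if len(P) else'',P.max(0) if len(P) else '')
    for q in["neck_top","lever_grip"]:
        for d in regions_of(c,q)[:1]:print(q,d["p"],d["centre"])
save(cs["side"],"side1.png");save(cs["top"],"top1.png")
E
```

```text
{'clock': 0.0, 'joint_pos': array([-1.1256,  0.3329, -0.0647,  1.461 ,  0.0216,  1.3499, -0.0885]), 'joint_velocities': array([-0.0004, -0.0005, -0.0011,  0.0002,  0.0003, -0.0011,  0.0023]), 'tau': array([  0.001 , -62.5444,   0.05  , -39.1597,   0.0164,   0.0101,
         0.    ]), 'position': array([0.2817, 0.5575, 0.2305]), 'ee_rot': array([ 0.1634,  0.6879, -0.1644,  0.6878]), 'ft_force': array([-0.3927,  0.2146, -0.569 ]), 'torque': array([-0.0256,  0.0302,  0.008 ]), 'grip_width': 0.9988339957240671}
side ['fx', 'fy', 'cx', 'cy', 'cam_to_world', 'shot'] [[-0.8077  0.2955 -0.5102 -0.3376]
 [-0.5893 -0.3775  0.7143  1.2912]
 [ 0.0184  0.8776  0.479   0.9061]
 [ 0.      0.      0.      1.    ]]
grinder 0.69 [262.6, 253.2] 1021 [0.4096 0.216  0.0022] [0.5845 0.3428 0.1333]
hopper 0.5 [258.5, 266.2] 215 [0.4192 0.2262 0.0191] [0.4794 0.3092 0.0708]
dose_cup 0.65 [255.2, 263.5] 198 [0.4204 0.2295 0.0227] [0.4794 0.3092 0.0761]
tamper 0.67 [231.1, 322.2] 382 [ 0.3943 -0.0827 -0.0025] [0.4702 0.0454 0.1015]
small_jug 0.71 [203.8, 328.7] 338 [ 0.4086 -0.1898  0.0001] [0.5451 0.0129 0.1
[... 477 characters left out ...]
7.1, 223.5] 870 [0.4902 0.2218 0.1256] [0.5908 0.3102 0.1937]
lock_lever 0.73 [186.1, 229.2] 850 [0.4916 0.2239 0.1332] [0.5832 0.3125 0.1937]
hopper 0.68 [180.5, 307.6] 1594 [ 0.4977 -0.0506 -0.0085] [0.6484 0.0873 0.1501]
dose_cup 0.56 [225.9, 219.9] 197 [0.4253 0.248  0.0105] [0.4649 0.3059 0.1414]
tamper 0.9 [231.7, 318.5] 318 [ 0.4041 -0.0115 -0.0003] [0.4578 0.0421 0.1059]
small_jug 0.92 [208.8, 355.8] 429 [ 0.4572 -0.1592 -0.0111] [ 0.5178 -0.0738  0.0941]
portafilter 0.8 [238.4, 412.1] 900 [ 0.3483 -0.3062 -0.0043] [ 0.5565 -0.215   0.0503]
coffee_scoop 0.71 [235.5, 119.8] 304 [ 0.4039  0.4757 -0.0074] [0.446  0.6177 0.0374]
neck_top 0.91 [185.5, 224.4]
lever_grip 0.68 [214.6, 230.2]
```

```bash
python3 - <<'E'
from h import *
np.set_printoptions(precision=4,suppress=True)
cs={n:camera(n) for n in("side","top")}
c=cs["top"]; a=cv2.resize(c["color"][120:290,140:340],(800,680),interpolation=cv2.INTER_CUBIC)
cv2.imwrite("pics/b.png",cv2.resize(a,(700,595))[:,:,::-1])
a=cs["side"]["color"][140:340,150:420]; cv2.imwrite("pics/c.png",cv2.resize(a,(780,578),interpolation=cv2.INTER_CUBIC)[:,:,::-1])
P=pts(c,np.ones((420,560),bool)); P=P[(abs(P[:,0]-.54)<.07)&(abs(P[:,1]-.267)<.08)]
print(np.histogram(P[:,2],np.arange(.1,.21,.005)))
for lo,hi in((.176,.2),(.145,.158),(.134,.158),(.123,.14)):
    Q=P[(P[:,2]>lo)&(P[:,2]<hi)]
    if len(Q)<4: continue
    r=cv2.minAreaRect((Q[:,:2]*1000).astype(np.float32)); print(lo,len(Q),Q.mean(0),r, cv2.minEnclosingCircle((Q[:,:2]*1000).astype(np.float32)))
for d in regions_of(c,"lever_grip")[:2]:
    Q=pts(c,d["region"]);print(d["p"],d["centre"],len(Q),Q.mean(0),np.median(Q,0),Q.min(0),Q.max(0))
for d in regions_of(c,"neck_top")[:1]:
    Q=pts(c,d["region"]);print(d["p"],d["centre"],len(Q),Q.mean(0),np.median(Q,0))
E
```

```text
(array([ 24,   6,   7,  60,  67, 102, 170,  64,   3,  76, 346, 229,  29,
         7,  10,  13,  73, 102,  17,   0,   0]), array([0.1  , 0.105, 0.11 , 0.115, 0.12 , 0.125, 0.13 , 0.135, 0.14 ,
       0.145, 0.15 , 0.155, 0.16 , 0.165, 0.17 , 0.175, 0.18 , 0.185,
       0.19 , 0.195, 0.2  , 0.205]))
0.176 204 [0.5364 0.2659 0.1854] ((537.4360961914062, 265.7653503417969), (38.08878707885742, 39.33674240112305), 78.48584747314453) ((537.5906372070312, 266.1482849121094), 24.85052490234375)
0.145 603 [0.5353 0.2647 0.1534] ((537.71240234375, 265.7100830078125), (92.536376953125, 91.80126953125), 42.37372970581055) ((537.719482421875, 266.46038818359375), 47.6917724609375)
0.134 698 [0.5339 0.2643 0.151 ] ((537.2744750976562, 267.3614501953125), (104.6621322631836, 107.1512222290039), 59.92788314819336) ((536.3829345703125, 265.80419921875), 54.48041534423828)
0.123 360 [0.5205 0.2599 0.1313] ((536.4922485351562, 265.58734130859375), (113.51229095458984, 113.63168334960938), 49.02646255493164) ((532.0684204101562, 263.83856201171875), 61.21074676513672)
0.6 [212.2, 228.7] 119 [0.4663 0.2472 0.1105] [0.4718 0.2469 0.1203] [0.4286 0.233  0.0124] [0.4951 0.263  0.1532]
0.57 [187.0, 227.2] 896 [0.5354 0.2653 0.1615] [0.5337 0.2648 0.1554]
```

View pics/b.png

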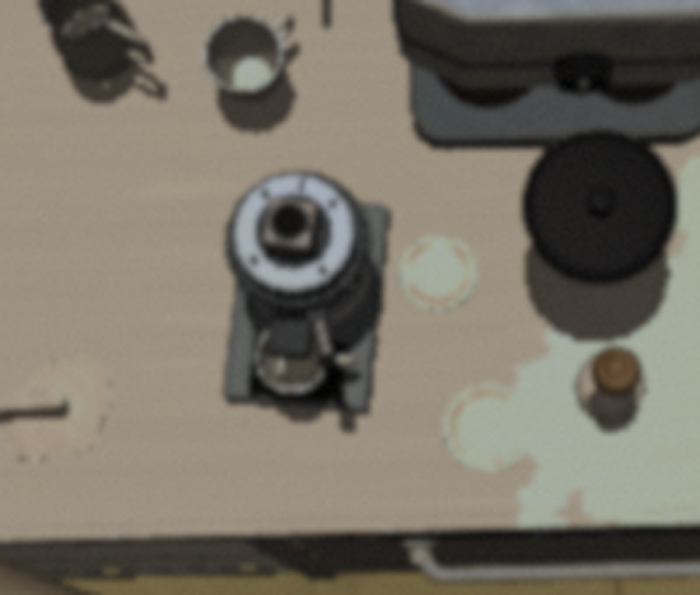

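View pics/c.png

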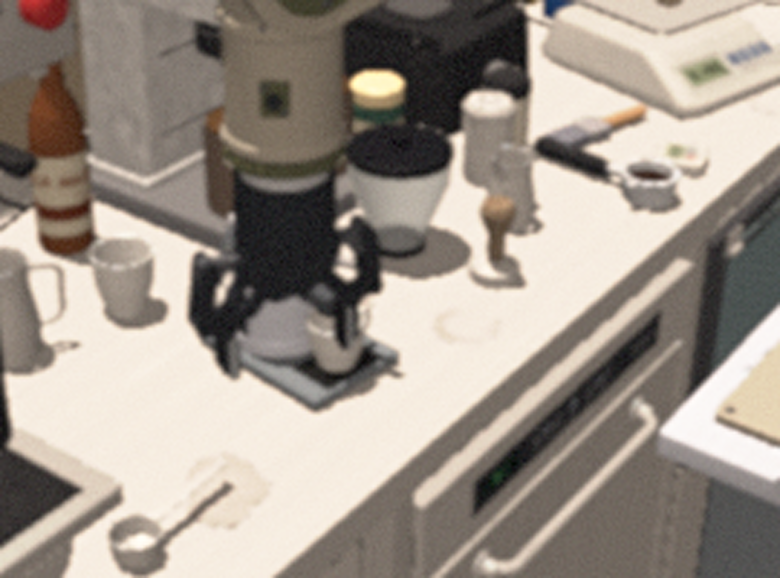

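The top view shows the neck at about (292,228), its index line pointing up and slightly right, and the chute at (290,335). In the side view the hand hides the grinder. Neck axis is about (0.537, 0.266), with the faces at about -11.5°. I'll move above it.

{"method": "step_arm", "body": {"increments": [[0.085,0.0213,-0.0243,0.001,0],[0.085,0.0213,-0.0243,0.001,0],[0.085,0.0213,-0.0243,0.001,0],[0.085,0.0213,-0.0243,0.001,0],[0.085,0.0213,-0.0243,0.001,0],[0.085,0.0213,-0.0243,0.001,0],[0.085,0.0213,-0.0243,0.001,0],[0.085,0.0213,-0.0243,0.001,0],[0.085,0.0213,-0.0243,0.001,0],[0.085,0.0213,-0.0243,0.001,0],[0.085,0.0213,-0.0243,0.001,0],[0.085,0.0213,-0.0243,0.001,0]], "force": 60}}

```text
clock: 2.4
position: [0.5383, 0.265, 0.2436]
ee_rot: [0.164, 0.688, -0.164, 0.688]
ft_force: [0.8, 0.3, 0.6]
grip_width: 0.994
```

```bash
cat >> h.py <<'E'
from scipy.spatial.transform import Rotation as R
np.set_printoptions(precision=4,suppress=True)
def st():
    o=monitor.get_obs(); M=R.from_quat(o["ee_rot"]).as_matrix()
    print(round(o["clock"],2),"pos",o["position"],"yaw",round(np.degrees(np.arctan2(-M[0,1],M[1,1])),2),"tilt",M[:,0],"F",o["ft_force"],"T",o["torque"],"w",round(o["grip_width"],3),"j",o["joint_pos"])
    return o
E
python3 - <<'E'
from h import *
st(); c=camera("side"); a=c["color"][180:340,180:380]; cv2.imwrite("pics/d.png",cv2.resize(a,(750,600),interpolation=cv2.INTER_CUBIC)[:,:,::-1])
P=pts(c,np.ones((420,560),bool)); d=np.hypot(P[:,0]-.537,P[:,1]-.266)
Q=P[(d>.092)&(d<.118)&(P[:,2]>.108)&(P[:,2]<.155)&(P[:,0]<.54)]
print(len(Q),Q.mean(0));print(Q[::max(1,len(Q)//15)])
for d in regions_of(c,"lever_grip")[:2]:
    Q=pts(c,d["region"]);print(d["p"],d["centre"],len(Q),np.median(Q,0))
E
```

```text
2.4 pos [0.5383 0.265  0.2436] yaw -26.79 tilt [ 0.0003  0.0003 -1.    ] F [0.8044 0.2754 0.5645] T [ 0.0339 -0.0165 -0.0065] w 0.994 j [-0.6634  0.2673  0.1587  1.5232 -0.0429  1.3541  0.6021]
71 [0.4315 0.2444 0.1297]
[[0.4386 0.2377 0.1449]
 [0.4361 0.2458 0.1462]
 [0.4248 0.242  0.1485]
 [0.4283 0.242  0.144 ]
 [0.4307 0.2434 0.1404]
 [0.4317 0.2468 0.1384]
 [0.4353 0.2467 0.1337]
 [0.4239 0.243  0.1361]
 [0.4288 0.241  0.1301]
 [0.4266 0.2487 0.1313]
 [0.4452 0.2428 0.1183]
 [0.4276 0.2473 0.1269]
 [0.4427 0.2461 0.1174]
 [0.4308 0.2429 0.1203]
 [0.4408 0.2485 0.1159]
 [0.4309 0.2427 0.1168]
 [0.4306 0.2478 0.116 ]
 [0.431  0.2473 0.1123]]
0.62 [232.9, 261.1] 244 [0.4796 0.259  0.1188]
0.34 [216.4, 246.4] 603 [0.5183 0.2815 0.1545]
```

View pics/d.png

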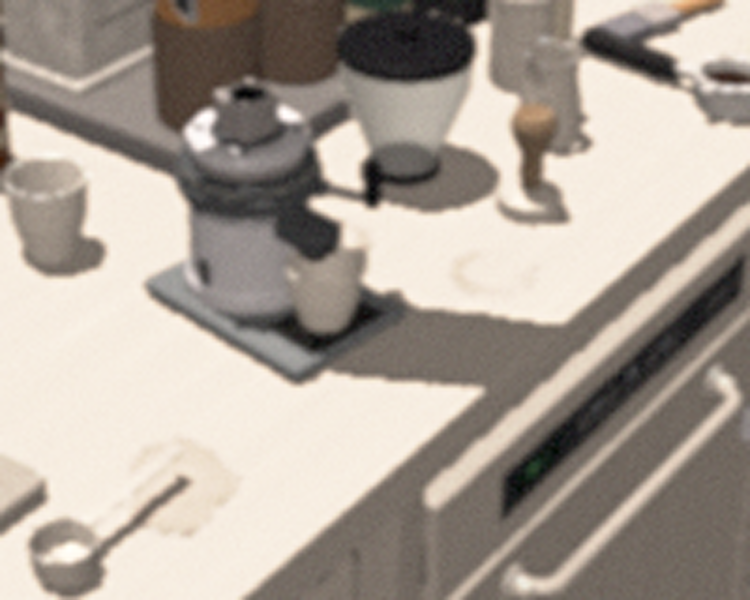

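The side view shows the lever rod at (345,190) and its grip at (373,185), roughly at world (0.43, 0.244), and the chute above the cup at (305,230). I'll turn the tool to yaw +78.5° and go down over the neck.

{"method": "step_arm", "body": {"increments": [[0.085,0,0,-0.0025,0.1225],[0.085,0,0,-0.0025,0.1225],[0.085,0,0,-0.0025,0.1225],[0.085,0,0,-0.0025,0.1225],[0.085,0,0,-0.0025,0.1225],[0.085,0,0,-0.0025,0.1225],[0.085,0,0,-0.0025,0.1225],[0.085,0,0,-0.0025,0.1225],[0.085,0,0,-0.0025,0.1225],[0.085,0,0,-0.0025,0.1225],[0.085,0,0,-0.0025,0.1225],[0.085,0,0,-0.0025,0.1225]]}}

```text
clock: 3.5
position: [0.5372, 0.2667, 0.2132]
ee_rot: [-0.342, 0.619, 0.342, 0.619]
ft_force: [-0.1, -0.2, 0.1]
grip_width: 0.997
```

{"method": "step_arm", "body": {"increments": [[0.085,0,0,0,0.1225],[0.085,0,0,0,0.1225],[0.085,0,0,0,0.1225],[0.085,0,0,0,0],[0.085,0,0,0,0]]}}

```text
clock: 3.92
position: [0.5373, 0.2665, 0.2134]
ee_rot: [-0.446, 0.549, 0.446, 0.548]
ft_force: [-0.0, -1.2, -0.8]
grip_width: 0.995
```

```bash
python3 - <<'E'
from h import *
st()
c=camera("top"); P=pts(c,np.ones((420,560),bool));d=np.hypot(P[:,0]-.537,P[:,1]-.266)
Q=P[(d>.092)&(d<.118)&(P[:,2]>.135)&(P[:,2]<.155)&(P[:,0]<.5)]
print(len(Q),Q.mean(0))
E
```

```text
3.92 pos [0.5373 0.2665 0.2134] yaw 78.26 tilt [-0.0001  0.0001 -1.    ] F [-0.0214 -1.2464 -0.7511] T [ 0.0068  0.0047 -0.0345] w 0.995 j [-0.4856  0.2873 -0.0621  1.5558  0.0181  1.2991  2.3867]
0 [nan nan nan]<stdin>:5: RuntimeWarning: Mean of empty slice.
  ret = um.true_divide(
```

{"method": "step_arm", "body": {"increments": [[0.085,0,-0.0008,-0.014,0],[0.085,0,0,-0.014,0],[0.085,0,0,-0.014,0],[0.085,0,0,-0.0145,0],[0.085,0,0,0,0]]}}

```text
clock: 4.38
position: [0.536, 0.2649, 0.1539]
ee_rot: [-0.446, 0.55, 0.447, 0.547]
ft_force: [-0.6, -0.1, -0.9]
grip_width: 0.995
```

{"method": "step_arm", "body": {"increments": [[0.03,0,0,0,0],[0.03,0,0,0,0],[0.03,0,0,0,0],[0.03,0,0,0,0],[0.03,0,0,0,0],[0.03,0,0,0,0],[0.03,0,0,0,0],[0.03,0,0,0,0],[0.03,0,0,0,0],[0.03,0,0,0,0]], "force": 60}}

```text
clock: 5.22
position: [0.5368, 0.2661, 0.1583]
ee_rot: [-0.447, 0.548, 0.448, 0.548]
ft_force: [-8.0, -1.3, 8.1]
grip_width: 0.435
```

```bash
python3 - <<'E'
from h import *
st()
E
```

```text
5.22 pos [0.5368 0.2661 0.1583] yaw 78.49 tilt [-0.0005  0.0008 -1.    ] F [-7.9703 -1.2843  8.1136] T [-0.2666  1.4274 -0.0262] w 0.435 j [-0.4836  0.3254 -0.064   1.6253  0.021   1.1916  2.3887]
```

{"method": "step_arm", "body": {"increments": [[0.03,-0.0005,0,0.0008,0],[0.03,0,0,-0.00015,-0.12],[0.03,0,0,-0.00015,-0.12],[0.03,0,0,-0.00015,-0.12],[0.03,0,0,-0.00015,-0.12],[0.03,0,0,0,0]], "force": 60}}

```text
clock: 5.72
position: [0.5359, 0.2664, 0.1577]
ee_rot: [-0.302, 0.64, 0.302, 0.639]
ft_force: [-6.5, 1.0, 4.6]
grip_width: 0.435
```

```bash
python3 - <<'E'
from h import *
st()
E
```

```text
5.72 pos [0.5359 0.2664 0.1577] yaw 50.57 tilt [-0.0013  0.0008 -1.    ] F [-6.5411  1.0179  4.6061] T [-0.0523  1.2049 -0.1404] w 0.435 j [-0.5395  0.3229  0.003   1.6302 -0.0025  1.1892  1.9178]
```

{"method": "step_arm", "body": {"increments": [[0.03,-0.0008,0,0.0003,-0.12],[0.03,0,0,-0.00015,-0.12],[0.03,0,0,-0.00015,-0.12],[0.03,0,0,-0.00015,-0.12],[0.03,0,0,-0.00015,-0.12],[0.03,0,0,-0.00015,-0.12],[0.03,0,0,-0.00015,-0.12],[0.03,0,0,-0.00015,-0.12],[0.03,0,0,-0.00015,-0.12],[0.03,0,0,-0.00015,-0.12],[0.03,0,0,-0.00015,-0.12]]}}

```text
clock: 6.63
position: [0.5351, 0.2686, 0.1561]
ee_rot: [0.153, 0.691, -0.151, 0.69]
ft_force: [-1.1, 9.5, -3.6]
grip_width: 0.43
```

```bash
python3 - <<'E'
from h import *
st()
E
```

```text
6.63 pos [0.5351 0.2686 0.1561] yaw -24.83 tilt [-0.0004  0.0035 -1.    ] F [-1.1454  9.4736 -3.591 ] T [1.7722 0.4411 0.0762] w 0.43 j [-0.6912  0.3234  0.1849  1.642  -0.0667  1.1808  0.6471]
```

{"method": "step_arm", "body": {"increments": [[0.03,0,0.0012,-0.00015,-0.122],[0.03,0,0,-0.00015,-0.122],[0.03,0,0,-0.00015,-0.122],[0.03,0,0,-0.00015,-0.122],[0.03,0,0,-0.00015,-0.122],[0.03,0,0,-0.00015,-0.122],[0.03,0,0,-0.00015,-0.122],[0.03,0,0,-0.00015,-0.122],[0.03,0,0,-0.00015,-0.122],[0.03,0,0,-0.00015,-0.122],[0.03,0,0,-0.00015,-0.122],[0.03,0,0,0,0]]}}

```text
clock: 7.63
position: [0.537, 0.2698, 0.1545]
ee_rot: [0.551, 0.446, -0.547, 0.445]
ft_force: [8.5, 10.9, -10.6]
grip_width: 0.435
```

```bash
python3 - <<'E'
from h import *
st()
E
```

```text
7.63 pos [0.537  0.2698 0.1545] yaw -101.9 tilt [ 0.0037  0.004  -1.    ] F [  8.4853  10.8908 -10.561 ] T [ 2.3699 -1.6368 -0.1389] w 0.435 j [-0.8527  0.3378  0.3838  1.6502 -0.1369  1.1747 -0.6438]
```

The half turn is done, at 180.4°. The neck was gripped about 1.8 mm off centre, so I'll open, recentre and regrip before going back.

{"method": "step_arm", "body": {"increments": [[0.06,0,0,0,0],[0.06,0,0,0,0],[0.06,0,0,0,0],[0.06,0,0,0,0]]}}

```text
clock: 7.97
position: [0.5363, 0.2664, 0.1545]
ee_rot: [0.548, 0.447, -0.548, 0.447]
ft_force: [0.5, 0.2, 0.1]
grip_width: 0.703
```

```bash
python3 - <<'E'
from h import *
st()
E
```

```text
7.97 pos [0.5363 0.2664 0.1545] yaw -101.56 tilt [ 0.0003  0.0001 -1.    ] F [0.5219 0.1689 0.0898] T [ 0.0004 -0.0447 -0.0005] w 0.703 j [-0.8502  0.3366  0.3845  1.6518 -0.1344  1.1791 -0.6357]
```

{"method": "step_arm", "body": {"increments": [[0.06,0.0006,0.0016,0,0],[0.06,0,0,0,0],[0.03,0,0,0,0],[0.03,0,0,0,0],[0.03,0,0,0,0],[0.03,0,0,0,0],[0.03,0,0,0,0],[0.03,0,0,0,0]]}}

```text
clock: 8.63
position: [0.5369, 0.2682, 0.1545]
ee_rot: [0.548, 0.447, -0.548, 0.447]
ft_force: [1.0, 0.2, 4.1]
grip_width: 0.432
```

```bash
python3 - <<'E'
from h import *
st()
E
```

```text
8.63 pos [0.5369 0.2682 0.1545] yaw -101.55 tilt [ 0.0006  0.0002 -1.    ] F [1.0124 0.2353 4.086 ] T [-0.1764 -0.0019 -0.081 ] w 0.432 j [-0.8512  0.3395  0.384   1.6481 -0.1353  1.1797 -0.6371]
```

{"method": "step_arm", "body": {"increments": [[0.03,0,0,0.00015,0.121],[0.03,0,0,0.00015,0.121],[0.03,0,0,0.00015,0.121],[0.03,0,0,0.00015,0.121],[0.03,0,0,0.00015,0.121],[0.03,0,0,0.00015,0.121],[0.03,0,0,0.00015,0.121]]}}

```text
clock: 9.22
position: [0.5368, 0.2682, 0.1556]
ee_rot: [0.314, 0.634, -0.314, 0.634]
ft_force: [-0.6, -1.2, 5.1]
grip_width: 0.435
```

{"method": "step_arm", "body": {"increments": [[0.03,0,0,0.00015,0.121],[0.03,0,0,0.00015,0.121],[0.03,0,0,0.00015,0.121],[0.03,0,0,0.00015,0.121],[0.03,0,0,0.00015,0.121],[0.03,0,0,0.00015,0.121],[0.03,0,0,0,0]]}}

```text
clock: 9.8
position: [0.5368, 0.2682, 0.1565]
ee_rot: [0.068, 0.704, -0.068, 0.704]
ft_force: [-2.1, -2.1, 4.9]
grip_width: 0.435
```

```bash
python3 - <<'E'
from h import *
st()
E
```

```text
9.8 pos [0.5368 0.2682 0.1565] yaw -11.09 tilt [ 0.0002  0.0002 -1.    ] F [-2.0907 -2.0986  4.9045] T [-0.3105  0.286   0.1132] w 0.435 j [-0.6613  0.3258  0.1492  1.6353 -0.0515  1.1841  0.8768]
```

{"method": "step_arm", "body": {"increments": [[0.03,0,0,-0.00015,-0.1208],[0.03,0,0,-0.00015,-0.1208],[0.03,0,0,-0.00015,-0.1208],[0.03,0,0,-0.00015,-0.1208],[0.03,0,0,-0.00015,-0.1208],[0.03,0,0,-0.00015,-0.1208],[0.03,0,0,-0.00015,-0.1208],[0.03,0,0,-0.00015,-0.1208],[0.03,0,0,-0.00015,-0.1208],[0.03,0,0,-0.00015,-0.1208]]}}

```text
clock: 10.63
position: [0.5369, 0.2682, 0.1549]
ee_rot: [0.46, 0.537, -0.46, 0.537]
ft_force: [0.2, -1.1, 4.7]
grip_width: 0.437
```

{"method": "step_arm", "body": {"increments": [[0.03,0,0,-0.00015,-0.1208],[0.03,0,0,-0.00015,-0.1208],[0.03,0,0,-0.00015,-0.1208],[0.03,0,0,-0.00015,-0.1208],[0.03,0,0,-0.00015,-0.1208],[0.03,0,0,-0.00015,-0.1208],[0.03,0,0,-0.00015,-0.1208],[0.03,0,0,-0.00015,-0.1208],[0.03,0,0,-0.00015,-0.1208],[0.03,0,0,-0.00015,-0.1208]]}}

```text
clock: 11.47
position: [0.537, 0.2681, 0.1534]
ee_rot: [0.684, 0.18, -0.683, 0.181]
ft_force: [0.3, -1.3, 4.3]
grip_width: 0.435
```

{"method": "step_arm", "body": {"increments": [[0.03,0,0,-0.00015,-0.1208],[0.03,0,0,-0.00015,-0.1208],[0.03,0,0,-0.00015,-0.1208],[0.03,0,0,-0.00015,-0.1208],[0.03,0,0,-0.00015,-0.1208],[0.03,0,0,-0.00015,-0.1208],[0.03,0,0,0,0]]}}

```text
clock: 12.05
position: [0.537, 0.2681, 0.1525]
ee_rot: [0.703, -0.074, -0.703, -0.074]
ft_force: [-0.1, -1.3, 4.9]
grip_width: 0.436
```

```bash
python3 - <<'E'
from h import *
st()
E
```

```text
12.05 pos [0.537  0.2681 0.1525] yaw 168.0 tilt [ 0.0007 -0.0003 -1.    ] F [-0.0794 -1.3003  4.8708] T [-0.341   0.0168 -0.1104] w 0.436 j [-1.0545  0.3779  0.6455  1.6608 -0.2414  1.1836 -2.1316]
```

{"method": "step_arm", "body": {"increments": [[0.03,0,0,0.00015,0.121],[0.03,0,0,0.00015,0.121],[0.03,0,0,0.00015,0.121],[0.03,0,0,0.00015,0.121],[0.03,0,0,0.00015,0.121],[0.03,0,0,0.00015,0.121],[0.03,0,0,0.00015,0.121]]}}

```text
clock: 12.63
position: [0.537, 0.2682, 0.1536]
ee_rot: [0.67, 0.226, -0.67, 0.226]
ft_force: [-0.0, -2.1, 4.5]
grip_width: 0.436
```

{"method": "step_arm", "body": {"increments": [[0.03,0,0,0.00015,0.121],[0.03,0,0,0.00015,0.121],[0.03,0,0,0.00015,0.121],[0.03,0,0,0.00015,0.121],[0.03,0,0,0.00015,0.121],[0.03,0,0,0.00015,0.121],[0.03,0,0,0,0]]}}

```text
clock: 13.22
position: [0.537, 0.2682, 0.1545]
ee_rot: [0.546, 0.45, -0.546, 0.45]
ft_force: [-0.6, -0.7, 4.3]
grip_width: 0.436
```

```bash
python3 - <<'E'
from h import *
st()
E
```

```text
13.22 pos [0.537  0.2682 0.1545] yaw -101.04 tilt [ 0.0006  0.0004 -1.    ] F [-0.5605 -0.7442  4.26  ] T [-0.2577  0.0531  0.1114] w 0.436 j [-0.8456  0.3387  0.377   1.6479 -0.1328  1.1795 -0.63  ]
```

{"method": "step_arm", "body": {"increments": [[0.085,0,0,0,0],[0.085,0,0,0,0],[0.085,0,0,0,0],[0.085,0,0,0,0],[0.085,0,0,0,0],[0.085,0,0,0,0]]}}

```text
clock: 13.72
position: [0.5366, 0.2683, 0.1541]
ee_rot: [-0.547, -0.448, 0.547, -0.448]
ft_force: [0.8, -0.0, 0.3]
grip_width: 0.996
```

```bash
python3 - <<'E'
from h import *
st(); c=camera("top"); d=camera("side")
a=cv2.resize(c["color"][150:260,180:280],(500,550),interpolation=cv2.INTER_CUBIC)
cv2.imwrite("pics/e.png",a[:,:,::-1])
E
```

```text
13.72 pos [0.5366 0.2683 0.1541] yaw -101.29 tilt [-0.     -0.0001 -1.    ] F [ 0.7788 -0.0071  0.3068] T [-0.0126  0.0464  0.0085] w 0.996 j [-0.8469  0.3394  0.3781  1.6483 -0.1332  1.1795 -0.6344]
```

{"method": "step_arm", "body": {"increments": [[0.085,0,0,0,0.121],[0.085,0,0,0,0.121],[0.085,0,0,0,0.121],[0.085,0,0,0,0.121],[0.085,0,0,0,0.121],[0.085,0,0,0,0.121],[0.085,0,0,0,0.121]]}}

```text
clock: 14.4
position: [0.5367, 0.2683, 0.1542]
ee_rot: [0.312, 0.634, -0.312, 0.634]
ft_force: [0.0, 0.9, 0.6]
grip_width: 0.991
```

{"method": "step_arm", "body": {"increments": [[0.085,0,0,0,0.121],[0.085,0,0,0,0.121],[0.085,0,0,0,0.121],[0.085,0,0,0,0.121],[0.085,0,0,0,0.121],[0.085,0,0,0,0.122],[0.085,0,0,0,0]]}}

```text
clock: 14.98
position: [0.5368, 0.2682, 0.1542]
ee_rot: [0.066, 0.704, -0.066, 0.704]
ft_force: [-1.0, 0.2, -0.1]
grip_width: 0.999
```

{"method": "step_arm", "body": {"increments": [[0.03,0,0,0,0],[0.03,0,0,0,0],[0.03,0,0,0,0],[0.03,0,0,0,0],[0.03,0,0,0,0],[0.03,0,0,0,0],[0.03,0,0,0,0],[0.03,0,0,0,0],[0.03,0,0,0,0]]}}

```text
clock: 15.73
position: [0.5367, 0.2682, 0.1544]
ee_rot: [0.068, 0.704, -0.068, 0.704]
ft_force: [-2.4, -2.6, 5.5]
grip_width: 0.432
```

```bash
python3 - <<'E'
from h import *
st()
E
```

```text
15.73 pos [0.5367 0.2682 0.1544] yaw -11.08 tilt [-0.  0. -1.] F [-2.3638 -2.5626  5.4503] T [-0.4256  0.6314 -0.0869] w 0.432 j [-0.6572  0.3275  0.144   1.6373 -0.05    1.1804  0.8756]
```

{"method": "step_arm", "body": {"increments": [[0.03,0,0,-0.00015,-0.115],[0.03,0,0,-0.00015,-0.115],[0.03,0,0,-0.00015,-0.115],[0.03,0,0,-0.00015,-0.115],[0.03,0,0,-0.00015,-0.115],[0.03,0,0,-0.00015,-0.115],[0.03,0,0,-0.00015,-0.115]]}}

```text
clock: 16.32
position: [0.5368, 0.2683, 0.1534]
ee_rot: [0.34, 0.62, -0.34, 0.62]
ft_force: [-1.7, -2.1, 4.8]
grip_width: 0.434
```

{"method": "step_arm", "body": {"increments": [[0.03,0,0,-0.00015,-0.115],[0.03,0,0,-0.00015,-0.115],[0.03,0,0,-0.00015,-0.115],[0.03,0,0,-0.00015,-0.115],[0.03,0,0,-0.00015,-0.115],[0.03,0,0,-0.00015,-0.115],[0.03,0,0,-0.00015,-0.115],[0.03,0,0,0,0]]}}

```text
clock: 16.98
position: [0.537, 0.2684, 0.1524]
ee_rot: [0.556, 0.437, -0.556, 0.437]
ft_force: [-1.5, -1.6, 4.0]
grip_width: 0.431
```

```bash
cat > m.py <<'E'
from h import *
o=monitor.get_obs(); M=R.from_quat(o["ee_rot"]).as_matrix()
y=np.degrees(np.arctan2(-M[0,1],M[1,1])); t=np.radians((-11.08-y)%360)+3.138
print(round(o["clock"],2),"Tz",o["torque"][2].round(3),"a0+",round(t,4),"F",o["ft_force"],"tau7",o["tau"][6],"pos",o["position"],"j7",o["joint_pos"][6])
E
python3 m.py
```

```text
16.98 Tz -0.106 a0+ 4.7545 F [-1.5209 -1.6449  4.015 ] tau7 -2.4967434257268906 pos [0.537  0.2684 0.1524] j7 -0.6742066662683625
```

{"method": "step_arm", "body": {"increments": [[0.03,0,0,0,-0.02],[0.03,0,0,0,-0.02]]}}

```text
clock: 17.15
position: [0.537, 0.2683, 0.1523]
ee_rot: [0.564, 0.427, -0.563, 0.428]
ft_force: [-1.1, -1.1, 4.9]
grip_width: 0.43
```

```bash
python3 m.py
```

```text
17.15 Tz 0.057 a0+ 4.788 F [-1.0564 -1.0554  4.914 ] tau7 0.45725220814347267 pos [0.537  0.2683 0.1523] j7 -0.7061338412084381
```

{"method": "step_arm", "body": {"increments": [[0.03,0,0,0,-0.02],[0.03,0,0,-0.0001,-0.02],[0.03,0,0,0,-0.02]]}}

```text
clock: 17.4
position: [0.537, 0.2684, 0.1523]
ee_rot: [0.576, 0.41, -0.576, 0.41]
ft_force: [-0.5, -0.1, 6.2]
grip_width: 0.434
```

```bash
python3 m.py
```

```text
17.4 Tz 0.053 a0+ 4.8491 F [-0.5211 -0.0865  6.2291] tau7 0.40156505070626736 pos [0.537  0.2684 0.1523] j7 -0.7642831861286375
```

{"method": "step_arm", "body": {"increments": [[0.03,0,0,0,-0.02],[0.03,0,0,-0.0001,-0.02]]}}

```text
clock: 17.57
position: [0.537, 0.2684, 0.1522]
ee_rot: [0.584, 0.398, -0.584, 0.398]
ft_force: [-0.4, -1.9, 7.7]
grip_width: 0.437
```

```bash
python3 m.py
```

```text
17.57 Tz 0.052 a0+ 4.8891 F [-0.4364 -1.9139  7.7038] tau7 0.3978581540286541 pos [0.537  0.2684 0.1522] j7 -0.8023696973663491
```

{"method": "step_arm", "body": {"increments": [[0.03,0,0,0,0]]}}

```text
clock: 17.65
position: [0.537, 0.2684, 0.1522]
ee_rot: [0.585, 0.398, -0.584, 0.398]
ft_force: [1.2, -1.8, 5.9]
grip_width: 0.437
```

```bash
python3 m.py
```

```text
17.65 Tz -0.168 a0+ 4.8894 F [ 1.2334 -1.7886  5.9323] tau7 -0.3267735242843628 pos [0.537  0.2684 0.1522] j7 -0.8027460188582496
```

{"method": "step_arm", "body": {"increments": [[0.03,0,0,0,-0.015],[0.03,0,0,0,-0.015]]}}

```text
clock: 17.82
position: [0.537, 0.2684, 0.1522]
ee_rot: [0.59, 0.39, -0.59, 0.39]
ft_force: [-0.2, -1.4, 5.6]
grip_width: 0.435
```

```bash
python3 m.py
```

```text
17.82 Tz 0.15 a0+ 4.9188 F [-0.1741 -1.3552  5.6452] tau7 0.33794847317039967 pos [0.537  0.2684 0.1522] j7 -0.8306653988086111
```

{"method": "step_arm", "body": {"increments": [[0.03,0,0,-0.0001,-0.015],[0.03,0,0,0,-0.015]]}}

```text
clock: 17.98
position: [0.537, 0.2684, 0.1521]
ee_rot: [0.596, 0.381, -0.596, 0.381]
ft_force: [-0.3, -1.1, 6.1]
grip_width: 0.433
```

```bash
python3 m.py
```

```text
17.98 Tz 0.077 a0+ 4.9489 F [-0.3089 -1.0534  6.1195] tau7 0.2801316138356924 pos [0.537  0.2684 0.1521] j7 -0.8593069010928166
```

{"method": "step_arm", "body": {"increments": [[0.03,0,0,0,-0.015],[0.03,0,0,0,-0.015]]}}

```text
clock: 18.15
position: [0.537, 0.2683, 0.1521]
ee_rot: [0.602, 0.372, -0.601, 0.372]
ft_force: [-0.0, -1.8, 5.7]
grip_width: 0.431
```

```bash
python3 m.py
```

```text
18.15 Tz 0.084 a0+ 4.9789 F [-0.0489 -1.7636  5.7353] tau7 0.2789687365293503 pos [0.537  0.2683 0.1521] j7 -0.887868864605384
```

{"method": "step_arm", "body": {"increments": [[0.03,0,0,-0.0001,-0.015],[0.03,0,0,0,-0.015]]}}

```text
clock: 18.32
position: [0.537, 0.2684, 0.1521]
ee_rot: [0.607, 0.363, -0.607, 0.363]
ft_force: [-0.4, -0.8, 5.8]
grip_width: 0.438
```

```bash
python3 m.py
```

```text
18.32 Tz 0.074 a0+ 5.0089 F [-0.4102 -0.769   5.7992] tau7 0.2799258101731539 pos [0.537  0.2684 0.1521] j7 -0.9164019176806891
```

{"method": "step_arm", "body": {"increments": [[0.03,0,0,0,-0.015],[0.03,0,0,-0.0001,-0.015],[0.03,0,0,0,-0.015],[0.03,0,0,0,-0.015]]}}

```text
clock: 18.65
position: [0.5371, 0.2683, 0.152]
ee_rot: [0.618, 0.344, -0.617, 0.344]
ft_force: [-0.3, -1.8, 6.1]
grip_width: 0.435
```

```bash
python3 m.py
```

```text
18.65 Tz 0.066 a0+ 5.0689 F [-0.2509 -1.7782  6.0618] tau7 0.2795038092881441 pos [0.5371 0.2683 0.152 ] j7 -0.9734741283360014
```

{"method": "step_arm", "body": {"increments": [[0.03,0,0,0,-0.015],[0.03,0,0,-0.0001,-0.015],[0.03,0,0,0,-0.015],[0.03,0,0,0,-0.015]]}}

```text
clock: 18.98
position: [0.5371, 0.2683, 0.1519]
ee_rot: [0.628, 0.326, -0.627, 0.326]
ft_force: [-0.9, -0.8, 6.6]
grip_width: 0.43
```

```bash
python3 m.py
```

```text
18.98 Tz 0.096 a0+ 5.1289 F [-0.8565 -0.8286  6.5755] tau7 0.27953971177339554 pos [0.5371 0.2683 0.1519] j7 -1.0304970965262426
```

{"method": "step_arm", "body": {"increments": [[0.03,0,0,0,-0.015],[0.03,0,0,-0.0001,-0.015],[0.03,0,0,0,-0.015],[0.03,0,0,0,-0.015]]}}

```text
clock: 19.32
position: [0.5371, 0.2683, 0.1518]
ee_rot: [0.637, 0.307, -0.637, 0.307]
ft_force: [-2.0, -1.6, 6.6]
grip_width: 0.429
```

```bash
python3 m.py
```

```text
19.32 Tz 0.039 a0+ 5.1889 F [-2.0475 -1.6232  6.5867] tau7 0.2794693876057863 pos [0.5371 0.2683 0.1518] j7 -1.0874699032820663
```

{"method": "step_arm", "body": {"increments": [[0.03,0,0,0,-0.015],[0.03,0,0,-0.0001,-0.015],[0.03,0,0,0,-0.015],[0.03,0,0,0,-0.015]]}}

```text
clock: 19.65
position: [0.5371, 0.2683, 0.1517]
ee_rot: [0.646, 0.287, -0.646, 0.287]
ft_force: [-1.0, -2.6, 6.5]
grip_width: 0.439
```

```bash
python3 m.py
```

```text
19.65 Tz 0.056 a0+ 5.2489 F [-1.033  -2.5605  6.5367] tau7 0.2793985325843096 pos [0.5371 0.2683 0.1517] j7 -1.144472290021574
```

{"method": "step_arm", "body": {"increments": [[0.03,0,0,0,-0.015],[0.03,0,0,-0.0001,-0.015],[0.03,0,0,0,-0.015],[0.03,0,0,0,-0.015]]}}

```text
clock: 19.98
position: [0.5371, 0.2683, 0.1517]
ee_rot: [0.655, 0.268, -0.654, 0.268]
ft_force: [-0.5, -1.8, 7.2]
grip_width: 0.435
```

```bash
python3 m.py
```

```text
19.98 Tz 0.044 a0+ 5.3089 F [-0.4863 -1.7546  7.1751] tau7 0.2793774101883173 pos [0.5371 0.2683 0.1517] j7 -1.2013992892697638
```

{"method": "step_arm", "body": {"increments": [[0.03,0,0,-0.0001,-0.015],[0.03,0,0,-0.0001,-0.015],[0.03,0,0,0,-0.015],[0.03,0,0,0,-0.015]]}}

```text
clock: 20.32
position: [0.5371, 0.2683, 0.1516]
ee_rot: [0.662, 0.248, -0.662, 0.248]
ft_force: [-0.5, -1.2, 7.7]
grip_width: 0.434
```

```bash
python3 m.py
```

```text
20.32 Tz 0.121 a0+ 5.369 F [-0.5322 -1.2036  7.6577] tau7 0.2802891656756401 pos [0.5371 0.2683 0.1516] j7 -1.2582489288295702
```

{"method": "step_arm", "body": {"increments": [[0.03,0,0,0,-0.015],[0.03,0,0,0,-0.015],[0.03,0,0,0,-0.015],[0.03,0,0,0,-0.015]]}}

```text
clock: 20.65
position: [0.5371, 0.2683, 0.1515]
ee_rot: [0.67, 0.228, -0.669, 0.228]
ft_force: [-1.3, -2.0, 7.9]
grip_width: 0.438
```

```bash
python3 m.py
```

```text
20.65 Tz 0.084 a0+ 5.4289 F [-1.2628 -1.9658  7.8869] tau7 0.27911441400647163 pos [0.5371 0.2683 0.1515] j7 -1.3150659903928752
```

{"method": "step_arm", "body": {"increments": [[0.03,0,0,0,-0.015],[0.03,0,0,0,-0.015],[0.03,0,0,0,-0.015],[0.03,0,0,0,-0.015]]}}

```text
clock: 20.98
position: [0.5371, 0.2683, 0.1514]
ee_rot: [0.676, 0.208, -0.675, 0.208]
ft_force: [-0.6, -1.7, 7.0]
grip_width: 0.43
```

```bash
python3 m.py
```

```text
20.98 Tz 0.065 a0+ 5.489 F [-0.5786 -1.7136  6.9635] tau7 0.2779677975922823 pos [0.5371 0.2683 0.1514] j7 -1.3719350645119208
```

{"method": "step_arm", "body": {"increments": [[0.03,0,0,0,-0.015],[0.03,0,0,-0.0001,-0.015],[0.03,0,0,0,-0.015],[0.03,0,0,0,-0.015]]}}

```text
clock: 21.32
position: [0.5372, 0.2683, 0.1514]
ee_rot: [0.682, 0.188, -0.681, 0.188]
ft_force: [-0.6, -1.8, 7.4]
grip_width: 0.431
```

```bash
python3 m.py
```

```text
21.32 Tz 0.064 a0+ 5.5491 F [-0.6412 -1.8292  7.3653] tau7 0.2781222201883793 pos [0.5372 0.2683 0.1514] j7 -1.4287363100840933
```

{"method": "step_arm", "body": {"increments": [[0.03,0,0,0,-0.015],[0.03,0,0,-0.0001,-0.015],[0.03,0,0,0,-0.015],[0.03,0,0,0,-0.015]]}}

```text
clock: 21.65
position: [0.5371, 0.2682, 0.1513]
ee_rot: [0.687, 0.167, -0.687, 0.167]
ft_force: [-0.9, -1.1, 7.5]
grip_width: 0.431
```

```bash
python3 m.py
```

```text
21.65 Tz 0.122 a0+ 5.609 F [-0.8955 -1.1004  7.4976] tau7 0.2781196776777506 pos [0.5371 0.2682 0.1513] j7 -1.4854242441357313
```

{"method": "step_arm", "body": {"increments": [[0.03,0,0,0,-0.015],[0.03,0,0,-0.0001,-0.015],[0.03,0,0,0,-0.015],[0.03,0,0,0,-0.015]]}}

```text
clock: 21.98
position: [0.5372, 0.2682, 0.1512]
ee_rot: [0.692, 0.146, -0.691, 0.146]
ft_force: [-0.9, -1.2, 8.0]
grip_width: 0.438
```

```bash
python3 m.py
```

```text
21.98 Tz 0.086 a0+ 5.669 F [-0.8666 -1.1524  7.9965] tau7 0.26916006579995155 pos [0.5372 0.2682 0.1512] j7 -1.5420884719284567
```

{"method": "step_arm", "body": {"increments": [[0.03,0,0,0,-0.015]]}}

```text
clock: 22.07
position: [0.5372, 0.2682, 0.1512]
ee_rot: [0.693, 0.141, -0.692, 0.141]
ft_force: [-0.2, -2.1, 7.1]
grip_width: 0.434
```

```bash
python3 m.py
```

```text
22.07 Tz 0.126 a0+ 5.684 F [-0.2467 -2.1454  7.1009] tau7 0.26145312935113907 pos [0.5372 0.2682 0.1512] j7 -1.556237152118746
```

{"method": "step_arm", "body": {"increments": [[0.03,0,0,0,-0.015]]}}

```text
clock: 22.15
position: [0.5371, 0.2683, 0.1512]
ee_rot: [0.694, 0.136, -0.694, 0.136]
ft_force: [-0.7, -0.6, 8.7]
grip_width: 0.437
```

```bash
python3 m.py
```

```text
22.15 Tz 0.108 a0+ 5.6989 F [-0.6737 -0.6259  8.6595] tau7 0.2520458959043026 pos [0.5371 0.2683 0.1512] j7 -1.5703918513045863
```

{"method": "step_arm", "body": {"increments": [[0.03,0,0,0,-0.015]]}}

```text
clock: 22.23
position: [0.5372, 0.2682, 0.1512]
ee_rot: [0.695, 0.131, -0.695, 0.131]
ft_force: [-0.7, -1.0, 6.8]
grip_width: 0.435
```

```bash
python3 m.py
```

```text
22.23 Tz 0.068 a0+ 5.7139 F [-0.6743 -1.0456  6.7668] tau7 0.24103039875626564 pos [0.5372 0.2682 0.1512] j7 -1.5845262947468453
```

{"method": "step_arm", "body": {"increments": [[0.03,0,0,0,-0.015]]}}

```text
clock: 22.32
position: [0.5372, 0.2682, 0.1512]
ee_rot: [0.696, 0.126, -0.695, 0.126]
ft_force: [-0.6, -2.5, 6.6]
grip_width: 0.436
```

```bash
python3 m.py
```

```text
22.32 Tz 0.101 a0+ 5.7289 F [-0.6294 -2.5372  6.6168] tau7 0.22845659404993057 pos [0.5372 0.2682 0.1512] j7 -1.5986952512621995
```

{"method": "step_arm", "body": {"increments": [[0.03,0,0,0,-0.015]]}}

```text
clock: 22.4
position: [0.5372, 0.2682, 0.1511]
ee_rot: [0.697, 0.12, -0.696, 0.12]
ft_force: [-0.9, -2.0, 6.8]
grip_width: 0.433
```

```bash
python3 m.py
```

```text
22.4 Tz 0.135 a0+ 5.744 F [-0.8827 -1.9802  6.8197] tau7 0.21451201289892197 pos [0.5372 0.2682 0.1511] j7 -1.6128259363661943
```

{"method": "step_arm", "body": {"increments": [[0.03,0,0,0,-0.015]]}}

```text
clock: 22.48
position: [0.5372, 0.2682, 0.1511]
ee_rot: [0.698, 0.115, -0.697, 0.115]
ft_force: [0.3, -1.8, 7.2]
grip_width: 0.437
```

```bash
python3 m.py
```

```text
22.48 Tz 0.131 a0+ 5.7589 F [ 0.2785 -1.8292  7.1742] tau7 0.19913711585104465 pos [0.5372 0.2682 0.1511] j7 -1.626955172236248
```

Contact is felt. From 5.65 rad on, the load rises by about 0.08 N m over the steady drag in tau7, and Tz agrees at about +0.05, so roughly 4–6 N. Now the last quarter turn back.

{"method": "step_arm", "body": {"increments": [[0.03,0,0,0.00015,0.121],[0.03,0,0,0.00015,0.121],[0.03,0,0,0.00015,0.121],[0.03,0,0,0.00015,0.121],[0.03,0,0,0.00015,0.121],[0.03,0,0,0.00015,0.121],[0.03,0,0,0.00015,0.121]]}}

```text
clock: 23.07
position: [0.537, 0.2684, 0.1522]
ee_rot: [0.588, 0.394, -0.587, 0.394]
ft_force: [-0.3, -2.0, 7.2]
grip_width: 0.435
```

{"method": "step_arm", "body": {"increments": [[0.03,0,0,0.00015,0.121],[0.03,0,0,0.00015,0.121],[0.03,0,0,0.00015,0.121],[0.03,0,0,0.00015,0.121],[0.03,0,0,0.00015,0.121],[0.03,0,0,0.00015,0.115],[0.03,0,0,0,0],[0.03,0,0,0,0]]}}

```text
clock: 23.73
position: [0.5368, 0.2684, 0.1531]
ee_rot: [0.413, 0.574, -0.412, 0.574]
ft_force: [-1.5, -1.4, 7.9]
grip_width: 0.438
```

```bash
python3 m.py
```

```text
23.73 Tz 0.069 a0+ 4.1904 F [-1.4729 -1.4135  7.8762] tau7 0.4733084701001644 pos [0.5368 0.2684 0.1531] j7 -0.13521429027469067
```

{"method": "step_arm", "body": {"increments": [[0.085,0,0,0,0],[0.085,0,0,0,0],[0.085,0,0,0,0],[0.085,0,0,0,0],[0.085,0,0,0,0],[0.085,0,0,0.02,0],[0.085,0,0,0.03,0],[0.085,0,0,0.03,0],[0.085,0.02,0.02,0.02,0],[0.085,0.03,0.02,0,0],[0.085,0,0,0,0]]}}

```text
clock: 24.65
position: [0.5892, 0.312, 0.2511]
ee_rot: [0.412, 0.575, -0.412, 0.575]
ft_force: [-0.7, -0.0, -2.7]
grip_width: 0.994
```

```bash
python3 - <<'E'
from h import *
st()
for n in("side","top"):
    c=camera(n)
    P=pts(c,np.ones((420,560),bool)); d=np.hypot(P[:,0]-.537,P[:,1]-.268)
    Q=P[(d>.088)&(d<.122)&(P[:,2]>.125)&(P[:,2]<.155)&(P[:,0]<.52)]
    if len(Q): print(n,len(Q),np.median(Q,0),Q.min(0),Q.max(0))
    if n=="side": cv2.imwrite("pics/f.png",cv2.resize(c["color"][180:300,190:340],(750,600),interpolation=cv2.INTER_CUBIC)[:,:,::-1])
E
```

```text
24.65 pos [0.5892 0.312  0.2511] yaw -71.24 tilt [ 0.0005  0.0001 -1.    ] F [-0.7237 -0.0361 -2.7287] T [-0.019   0.0634  0.0229] w 0.994 j [-0.773   0.4221  0.3067  1.3235 -0.1254  1.4143 -0.1448]
side 41 [0.4296 0.2437 0.1401] [0.424  0.2348 0.1258] [0.4375 0.2497 0.15  ]
```

View pics/f.png

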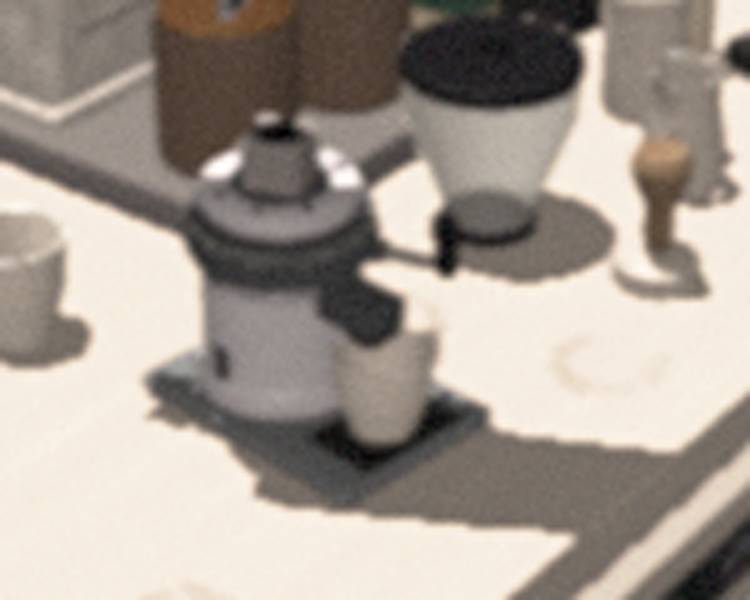

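The side view shows the grip at (447,240), upright and clear of the cup and chute, and the carrier sits lower than before. I'll straddle the grip loosely with the fingers, jaws tangential, and sweep it.

{"method": "step_arm", "body": {"increments": [[0.045,-0.0128,-0.006,0,0.121],[0.045,-0.0128,-0.006,0,0.121],[0.045,-0.0128,-0.006,0,0.121],[0.045,-0.0128,-0.006,0,0.121],[0.045,-0.0128,-0.006,0,0.121],[0.045,-0.0128,-0.006,0,0.121],[0.045,-0.0128,-0.006,0,0.121],[0.045,-0.0128,-0.006,0,0.121],[0.045,-0.0128,-0.006,0,0.121],[0.045,-0.0128,-0.006,0,0.121],[0.045,-0.0128,-0.006,0,0.121],[0.045,-0.0128,-0.006,0,0.121]]}}

```text
clock: 25.75
position: [0.4319, 0.2351, 0.2527]
ee_rot: [-0.075, 0.703, 0.075, 0.703]
ft_force: [-0.4, -0.4, 1.3]
grip_width: 0.531
```

{"method": "step_arm", "body": {"increments": [[0.045,0,0,-0.02,0.06],[0.045,0,0,-0.025,0],[0.045,0,0,-0.025,0],[0.045,0,0,0,0],[0.045,0,0,0,0]]}}

```text
clock: 26.17
position: [0.4322, 0.2354, 0.1825]
ee_rot: [-0.094, 0.701, 0.093, 0.7]
ft_force: [0.1, -0.7, 0.3]
grip_width: 0.523
```

```bash
python3 - <<'E'
from h import *
st(); c=camera("side"); d=camera("top")
a=cv2.resize(c["color"][180:300,190:340],(400,320),interpolation=cv2.INTER_CUBIC); b=cv2.resize(d["color"][170:260,180:292],(400,320),interpolation=cv2.INTER_CUBIC)
cv2.imwrite("pics/g.png",np.hstack([a,b])[:,:,::-1])
E
```

```text
26.17 pos [0.4322 0.2354 0.1825] yaw 15.21 tilt [-0.0015 -0.001  -1.    ] F [ 0.1057 -0.6852  0.2596] T [ 0.0246  0.0065 -0.0354] w 0.523 j [-0.7167  0.0729  0.1309  1.8751 -0.0102  1.196   1.254 ]
```

View pics/g.png

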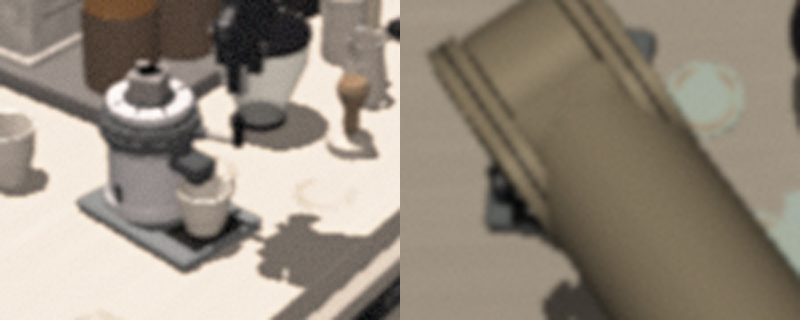

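```bash
python3 - <<'E'
from h import *
c=camera("side"); P=pts(c,np.ones((420,560),bool)); d=np.hypot(P[:,0]-.432,P[:,1]-.235)
for lo,hi in((.12,.135),(.135,.15),(.175,.19),(.19,.205),(.205,.22)):
    Q=P[(d<.06)&(P[:,2]>lo)&(P[:,2]<hi)&(P[:,0]<.46)]
    print(lo,len(Q),Q.mean(0) if len(Q) else '',Q.min(0) if len(Q) else '',Q.max(0) if len(Q) else '')
def proj(p):
    q=np.linalg.inv(np.array(c["cam_to_world"]))@np.r_[p,1]; return [round(float(c["cy"]+c["fy"]*q[1]/q[2]),1),round(float(c["cx"]-c["fx"]*q[0]/q[2]),1)]
y=np.radians(15.2); t=np.array([-np.sin(y),np.cos(y),0])
T=np.array([.4322,.2354,.19]); print("fingers",proj(T+.022*t),proj(T-.022*t),"grip top",proj([.436,.240,.148]),proj([.433,.238,.148]))
g=c["color"][180:300,190:340].astype(int).sum(2)
print((g[20:65,80:105:1]<170).astype(int).sum(0)); 
for r in range(28,62,3): print(180+r,''.join('#' if v<200 else '.' for v in g[r,60:120]))
E
```

```text
0.12 30 [0.4326 0.2453 0.1269] [0.4243 0.2363 0.1203] [0.4548 0.2548 0.1349]
0.135 24 [0.4303 0.2437 0.1437] [0.4235 0.2327 0.1351] [0.4393 0.2493 0.1498]
0.175 11 [0.4275 0.2379 0.1882] [0.4173 0.2073 0.1855] [0.4365 0.2645 0.1895]
0.19 59 [0.4258 0.2398 0.1973] [0.4114 0.2052 0.1901] [0.4419 0.2692 0.2049]
0.205 79 [0.4253 0.2426 0.2123] [0.4111 0.2068 0.205 ] [0.4409 0.2726 0.2198]
fingers [213.0, 277.6] [206.0, 283.3] grip top [222.7, 278.3] [222.7, 279.5]
[ 0  1  3  3  4 11 14 14 24 18 13  8  9  8  9  8  8  4  4  3  3  3  3  3
  3]
208 .........................#####..............................
211 .........................#####..............................
214 ...#........................................................
217 .##.........................................................
220 ............................................................
223 ............................###.............................
226 .......#...................#######.......######.............
229 .........####...............####............................
232 .###########................###.............................
235 ..#########.................................................
238 ....#####...................................................
241 ....###.....................................................
```

{"method": "step_arm", "body": {"increments": [[0.045,0.001,0.005,0,0],[0.045,0,0,-0.015,0],[0.045,0,0,-0.015,0],[0.045,0,0,-0.015,0],[0.045,0,0,-0.013,0],[0.045,0,0,0,0]]}}

```text
clock: 26.82
position: [0.4333, 0.2411, 0.1231]
ee_rot: [-0.094, 0.702, 0.093, 0.7]
ft_force: [-0.3, -0.1, -0.4]
grip_width: 0.527
```

```bash
python3 - <<'E'
from h import *
st()
# arc plan
ax=np.array([.537,.268]); r=.105
p=np.array([.4332,.2404]); th=np.radians(195)
for k in range(1,12):
    a=th-.1*k; q=ax+r*np.array([np.cos(a),np.sin(a)]); print(k,np.round(q-p,4)); p=q
E
```

```text
26.82 pos [0.4333 0.2411 0.1231] yaw 15.25 tilt [-0.0021 -0.0014 -1.    ] F [-0.2581 -0.071  -0.4466] T [ 0.0148  0.0352 -0.0129] w 0.527 j [-0.7173  0.1423  0.1265  1.9333 -0.0204  1.0697  1.2547]
1 [0.0002 0.0107]
2 [-0.0012  0.0104]
3 [-0.0001  0.0105]
4 [0.0009 0.0105]
5 [0.002  0.0103]
6 [0.003  0.0101]
7 [0.004  0.0097]
8 [0.0049 0.0093]
9 [0.0058 0.0087]
10 [0.0067 0.0081]
11 [0.0074 0.0074]
```

{"method": "step_arm", "body": {"increments": [[0.045,0.0,0.0105,0,-0.1],[0.045,-0.001,0.0104,0,-0.1],[0.045,0,0.0105,0,-0.1],[0.045,0.0009,0.0105,0,-0.1],[0.045,0.002,0.0103,0,-0.1],[0.045,0.003,0.0101,0,-0.1],[0.045,0.004,0.0097,0,-0.1],[0.045,0.0049,0.0093,0,-0.1],[0.045,0,0,0,0]]}}

```text
clock: 27.57
position: [0.4487, 0.3247, 0.1259]
ee_rot: [0.188, 0.681, -0.187, 0.682]
ft_force: [-0.2, 0.4, -0.7]
grip_width: 0.529
```

```bash
python3 - <<'E'
from h import *
st(); c=camera("side")
cv2.imwrite("pics/h.png",cv2.resize(c["color"][180:300,190:340],(750,600),interpolation=cv2.INTER_CUBIC)[:,:,::-1])
E
```

```text
27.57 pos [0.4487 0.3247 0.1259] yaw -30.79 tilt [ 0.0015  0.0016 -1.    ] F [-0.2482  0.4019 -0.6671] T [-0.019   0.0442  0.0113] w 0.529 j [-0.8503  0.2573  0.163   1.7919 -0.0468  1.094   0.3622]
```

View pics/h.png

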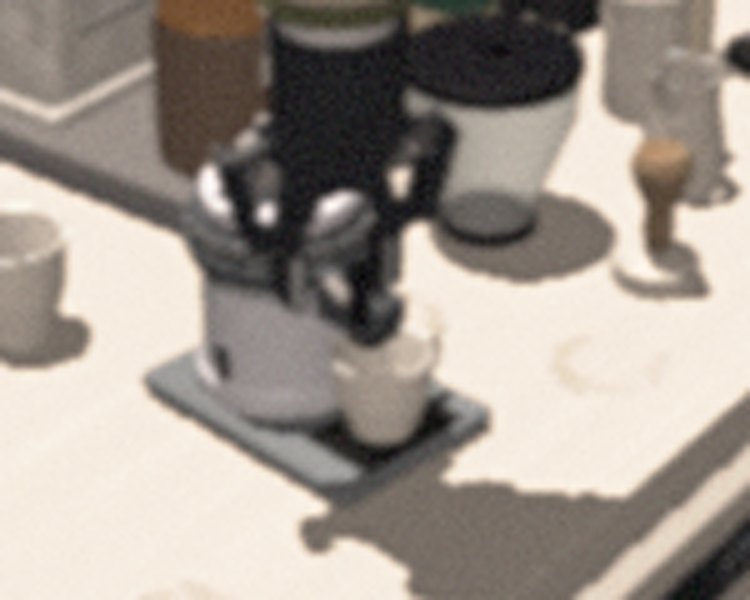

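The lever is no longer on the right, where it started, and its grip is hidden between the fingers at about (300,230). Nothing else has moved. I'll go on in smaller steps.

{"method": "step_arm", "body": {"increments": [[0.045,0.0029,0.0044,0,-0.05],[0.045,0.0029,0.0044,0,-0.05]]}}

```text
clock: 27.78
position: [0.4537, 0.3307, 0.1253]
ee_rot: [0.22, 0.672, -0.22, 0.672]
ft_force: [-1.2, -2.4, -0.3]
grip_width: 0.526
```

{"method": "step_arm", "body": {"increments": [[0.045,0.0033,0.004,0,-0.05]]}}

```text
clock: 27.87
position: [0.457, 0.3347, 0.1253]
ee_rot: [0.237, 0.666, -0.237, 0.666]
ft_force: [-0.6, -2.9, 1.1]
grip_width: 0.526
```

{"method": "step_arm", "body": {"increments": [[0.045,0.0017,0.002,0,-0.025]]}}

```text
clock: 27.95
position: [0.4589, 0.3371, 0.1253]
ee_rot: [0.245, 0.663, -0.245, 0.663]
ft_force: [-1.6, -3.0, 1.9]
grip_width: 0.522
```

```bash
python3 - <<'E'
from h import *
st()
E
```

```text
27.95 pos [0.4589 0.3371 0.1253] yaw -40.6 tilt [ 0.0001  0.     -1.    ] F [-1.5531 -2.9967  1.9035] T [-0.6149  0.2156  0.0178] w 0.522 j [-0.8705  0.292   0.1844  1.7513 -0.0591  1.1036  0.1952]
```

{"method": "step_arm", "body": {"increments": [[0.045,0.0017,0.002,0,-0.025]]}}

```text
clock: 28.03
position: [0.4605, 0.339, 0.1252]
ee_rot: [0.253, 0.66, -0.253, 0.66]
ft_force: [-0.7, -2.2, 2.1]
grip_width: 0.526
```

{"method": "step_arm", "body": {"increments": [[0.045,0.0017,0.002,0,-0.025]]}}

```text
clock: 28.12
position: [0.4623, 0.341, 0.1251]
ee_rot: [0.262, 0.657, -0.262, 0.657]
ft_force: [-1.3, -2.6, 0.8]
grip_width: 0.53
```

{"method": "step_arm", "body": {"increments": [[0.045,0.0018,0.0019,0,-0.025]]}}

```text
clock: 28.2
position: [0.4638, 0.3425, 0.1248]
ee_rot: [0.27, 0.653, -0.271, 0.653]
ft_force: [-9.0, -13.8, 10.6]
grip_width: 0.526
```

{"method": "step_arm", "body": {"increments": [[0.045,0,0,0,0],[0.045,0,0,0,0]]}}

```text
clock: 28.37
position: [0.4635, 0.3422, 0.1246]
ee_rot: [0.27, 0.654, -0.271, 0.653]
ft_force: [-4.6, -6.2, 4.1]
grip_width: 0.525
```

{"method": "step_arm", "body": {"increments": [[0.045,-0.003,-0.0035,0,0],[0.045,-0.004,-0.0045,0,0],[0.045,0,0,0.02,0],[0.045,0,0,0.03,0],[0.045,0,0,0.035,0],[0.045,0,0,0.035,0],[0.045,-0.02,0.02,0,0],[0.045,-0.02,0.03,0,0],[0.045,-0.02,0.03,0,0],[0.045,-0.02,0.03,0,0],[0.045,-0.01,0.03,0,0],[0.045,0,0,0,0]]}}

```text
clock: 29.37
position: [0.3614, 0.4813, 0.2442]
ee_rot: [0.268, 0.656, -0.267, 0.654]
ft_force: [-0.4, 0.3, -0.8]
grip_width: 0.526
```

```bash
python3 - <<'E'
from h import *
st(); c=camera("side"); d=camera("top")
a=cv2.resize(c["color"][180:300,190:340],(400,320),interpolation=cv2.INTER_CUBIC); b=cv2.resize(d["color"][160:270,170:307],(400,320),interpolation=cv2.INTER_CUBIC)
cv2.imwrite("pics/i.png",np.hstack([a,b])[:,:,::-1])
for n,c in(("side",c),("top",d)):
    P=pts(c,np.ones((420,560),bool)); r=np.hypot(P[:,0]-.537,P[:,1]-.267)
    Q=P[(r>.088)&(r<.122)&(P[:,2]>.125)&(P[:,2]<.155)&(P[:,0]<.52)]
    if len(Q): m=np.median(Q,0);print(n,len(Q),m,np.degrees(np.arctan2(m[1]-.267,m[0]-.537)))
for q in["hopper","dose_cup","tamper","small_jug","portafilter","coffee_scoop"]:
    for e in regions_of(d,q)[:1]: print(q,round(e["p"],2),e["centre"])
P=pts(d,np.ones((420,560),bool)); P=P[(abs(P[:,0]-.537)<.024)&(abs(P[:,1]-.267)<.024)&(P[:,2]>.17)&(P[:,2]<.2)]
if len(P)>4: print("neck",P.mean(0),cv2.minAreaRect((P[:,:2]*1000).astype(np.float32)))
E
```

```text
29.37 pos [0.3614 0.4813 0.2442] yaw -44.4 tilt [-0.0022  0.0027 -1.    ] F [-0.4131  0.3051 -0.7702] T [ 0.0046 -0.0178 -0.0062] w 0.526 j [-1.0792  0.2709  0.0961  1.5145 -0.0297  1.3564 -0.1844]
side 27 [0.4472 0.3315 0.1329] 144.28293705632038
top 28 [0.4518 0.3283 0.1457] 144.26239487725076
hopper 0.98 [179.3, 310.0]
dose_cup 0.68 [225.4, 223.9]
tamper 0.9 [231.5, 316.1]
small_jug 0.77 [209.1, 356.3]
portafilter 0.77 [237.1, 407.4]
neck [0.5361 0.2658 0.1804] ((537.3912353515625, 266.3085632324219), (39.183265686035156, 38.08426284790039), 20.112010955810547)
```

View pics/i.png

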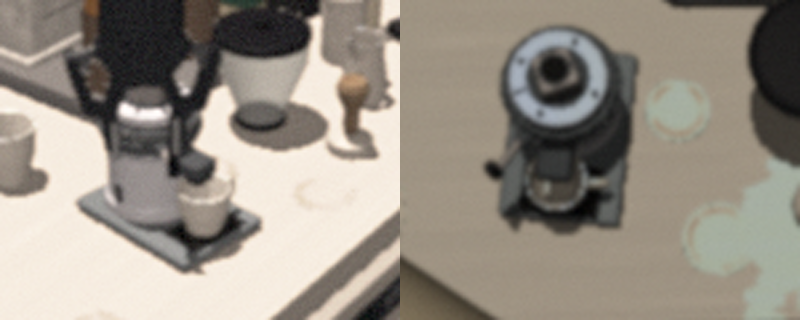

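The top view (right half) shows the lever grip at (492,168), front left of the chute, with the cup and carrier in place. The hand is clear, so I'm handing in.

```bash
python3 -c "
from h import *
print(ticket.hand_in())"
```

```text
the job is handed in; nothing more can be done
None
```

The burr carrier is set and locked, and I handed the job in at about 29.4 s; no verdict comes back.

- **Screwing down:** I turned the carrier by its neck half a turn on and a quarter back, twice. The third time I went on slowly until the burrs touched. The load began to rise about 5.65 rad past the starting angle. I stopped at about 5.76 rad, roughly 0.08 N m above the steady drag, which I put at 4–6 N between the burrs against the 15 N jam limit.
- **Backing off and locking:** I backed off 1.57 rad, let go, and pushed the lock lever clockwise. Its stop showed as a jump from about 3 N to about 16 N on the wrist.

**Last checks:**
- **Lever:** it rests at about 144°, from about 195.5° before. That is about 0.89 rad of travel, which fits a start near 0.16 and the stop at 1.05.
- **Neck:** the top camera puts it at about 20°, where about 19° was expected. Its top is at 0.180 m, so the lock did not turn it.
- **Bystanders:** the cup, hopper, tamper, jug and portafilter stand within a few pixels of where they were. The network did not find the scoop in the last picture; I never went near it.
- **Weakest signal:** the wrist torque was noisy, about ±0.05 N m. I took the contact mainly from the last joint's torque, and the wrist torque agreed, at about +0.05 N m.

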